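Clear the cups after the buffet

ROBOT

A 6-joint arm with a two-finger parallel gripper is mounted at the origin on the work surface. World frame = base frame: x ahead of the robot, y to its left, z up, the work surface at z = 0. Lengths are in m, angles in rad, forces in N, time in s.
With the tool pointing down it reaches from about 0.3 to 0.875 m from the base axis. Payload 6.4 kg.
Tool frame: the origin (TCP) lies on the centre line of the jaws, within the pads' length; the fingertips stand 8 mm ahead of it and the grasp point (between the pads) lies 11 mm behind it; z points along the fingers, y is the line along which they close (so a half turn about z gives the same grasp; the last joint's range is limited). The gripper opens to 85 mm and grips with 20 to 120 N. Pads are 22 mm wide; open, the fingers measure 114 mm over their backs; the gripper's body (76 mm by 85 mm) begins 54 mm behind the grasp point. The pads swing forward as they close: fully open they stand 13 mm farther back than shut.
Start: joints at [-1.453, 0.181, 1.607, -0, 1.354, -0.206], TCP at [0.183, -0.545, 0.239] pointing down, gripper open.
Joint ranges: [-2.99, 2.99], [-0.89, 2.07], [0.3, 2.58], [-1.14, 4.28], [0, 2.63], [-3.12, 3.12]. Speed limits (rad/s): [2.57, 2.57, 3.01, 3.14, 3.14, 3.14].

INTERFACE

Orientations are given as a unit quaternion [w, x, y, z].
In Python, from bench import ctrl gives the robot as it stands.
- The arm moves only by the shell command python3 -m handwheel 'ROWS' [OPENING]. ROWS is JSON, a list that holds one entry, the list of rows, each a list of 4 numbers: the shift along the tool's x, y, z each as a share of 20 cm, from -1 to 1, then the turn about the tool's z as a share of 1.5 rad, from -1 to 1. In form: [[[x, y, z, twist], ...]]. A call has 1 to 10 rows; each row is the pose to reach, as a shift and turn from the pose commanded when the call began, along the tool's axes at that moment; what a row does not reach only later rows make up. A row lasts 1/8 s, in which the tool goes at most 62.5 mm and 10.7 degrees, less where a joint would pass 70% of its speed; a pose out of reach is approached as far as the arm can. A call with a number of a shift or a turn outside -1 to 1 is refused whole. A call with a gripper value outside its range is refused whole. OPENING is the finger opening in mm, from 0 to 85.4, set as the call begins (- or left out, the last holds). The fingers move at their own pace and stop on an object; the grip force is fixed at half the most. Time passes only in rows, so rows that repeat a pose let the fingers close. It gives the time, the measured TCP pose, the force, the opening and the grip force at its end, in the units of the state.
- ctrl.get_obs(): the state, without advancing time (a new reading comes with each control period).
- ctrl.camera(name): name is "scene" or "top"; returns a dict with "color" (384x512x3 uint8, red, green, blue), "range_z" (384x512 float32, m along the optical axis (not along the pixel's ray), 0 where there is no reading), "K" (3x3 intrinsics, pixels), "pose" (4x4, takes a point from camera to world coordinates). Camera axes: x right, y down, z forward; pixel columns grow to the right and rows downward; lengths in m; the calibration is good to about 2 mm. A picture is of the moment at which its call begins.
- ctrl.hand_in(): hands the job in; it is judged then, once.
The state is a dict: "time_s": time; "q": joint angles; "dq": joint speeds; "joint_efforts": joint torques, N m; "eef_pos": TCP position; "eef_rot": TCP orientation; "wrist_force": force on the tool from outside, world axes, zero at the start; "torque": the same for the moment, N m; "opening": opening from 0.0 (shut) to 1.0 (fully open); "grasp_force": force on a finger pad.
Only numpy, scipy, OpenCV 4.12 (cv2) and the standard library are available. Lean on these libraries where they do the work, as an engineer would, in place of code of your own. Each camera call takes 0.05 s, during which the arm holds its last target. There are 200 camera calls.

TASK

The buffet is over, so clear the cups away. First take the lid off every cup that wears one and lay the lids flat in the shallow steel pan, knob up and side by side; then nest all the loose cups upright into the two cups standing on the tray, wide cups into the wide one and narrow cups into the narrow one, so that the tray ends up carrying one straight stack of each size. Do not push the plates, the jar or the tub about.

Things in the scene. Friction and masses are not known exactly. Their poses are not given: they have to be found in the camera images.
- tray: flat plywood serving tray, fixed, 150 mm (its x) by 270 mm (its y), its top 12 mm above the table; low dark handles at its two short ends; origin at the centre of its underside
- wide_base: the wide cup that stands on the tray: off-white tumbler 78 mm high, 69 mm across its straight top collar (22 mm deep), tapering below from 56 to 39 mm at the foot. Mouth 59 mm inside; inner floor (44 mm across) 34 mm above the underside: each nested cup stands 34 mm higher. 260 g. Origin: centre of underside, z up
- narrow_base: the narrow cup that stands on the tray: off-white tumbler 62 mm high, 57 mm across its straight top collar (22 mm deep), tapering below from 44 to 32 mm at the foot. Mouth 47 mm inside; inner floor (37 mm across) 34 mm above the underside: each nested cup stands 34 mm higher. 200 g. Origin: centre of underside, z up
- wide1: a loose wide cup on the table (may wear a lid): off-white tumbler 78 mm high, 69 mm across its straight top collar (22 mm deep), tapering below from 56 to 39 mm at the foot. Mouth 59 mm inside; inner floor (44 mm across) 34 mm above the underside: each nested cup stands 34 mm higher. 260 g. Origin: centre of underside, z up
- wide2: a loose wide cup on the table (may wear a lid): off-white tumbler 78 mm high, 69 mm across its straight top collar (22 mm deep), tapering below from 56 to 39 mm at the foot. Mouth 59 mm inside; inner floor (44 mm across) 34 mm above the underside: each nested cup stands 34 mm higher. 260 g. Origin: centre of underside, z up
- wide3: a loose wide cup on the table (may be absent): off-white tumbler 78 mm high, 69 mm across its straight top collar (22 mm deep), tapering below from 56 to 39 mm at the foot. Mouth 59 mm inside; inner floor (44 mm across) 34 mm above the underside: each nested cup stands 34 mm higher. 260 g. Origin: centre of underside, z up
- narrow1: a loose narrow cup on the table (may wear a lid): off-white tumbler 62 mm high, 57 mm across its straight top collar (22 mm deep), tapering below from 44 to 32 mm at the foot. Mouth 47 mm inside; inner floor (37 mm across) 34 mm above the underside: each nested cup stands 34 mm higher. 200 g. Origin: centre of underside, z up
- narrow2: a loose narrow cup on the table (may wear a lid): off-white tumbler 62 mm high, 57 mm across its straight top collar (22 mm deep), tapering below from 44 to 32 mm at the foot. Mouth 47 mm inside; inner floor (37 mm across) 34 mm above the underside: each nested cup stands 34 mm higher. 200 g. Origin: centre of underside, z up
- narrow3: a loose narrow cup on the table (may be absent): off-white tumbler 62 mm high, 57 mm across its straight top collar (22 mm deep), tapering below from 44 to 32 mm at the foot. Mouth 47 mm inside; inner floor (37 mm across) 34 mm above the underside: each nested cup stands 34 mm higher. 200 g. Origin: centre of underside, z up
- lid_wide1: grey lid that, if present, rests on the cup wide1 at the start: disc 69 mm across, 4 mm thick, with an upright round knob 18 mm across in the middle (4 to 32 mm above the origin) and a 51 mm plug reaching 5 mm down into the mouth. Origin on the axis at the disc's underside (level with the cup's rim), z up. 40 g
- lid_wide2: grey lid that, if present, rests on the cup wide2 at the start: disc 69 mm across, 4 mm thick, with an upright round knob 18 mm across in the middle (4 to 32 mm above the origin) and a 51 mm plug reaching 5 mm down into the mouth. Origin on the axis at the disc's underside (level with the cup's rim), z up. 40 g
- lid_narrow1: grey lid that, if present, rests on the cup narrow1 at the start: disc 57 mm across, 4 mm thick, with an upright round knob 18 mm across in the middle (4 to 32 mm above the origin) and a 39 mm plug reaching 5 mm down into the mouth. Origin on the axis at the disc's underside (level with the cup's rim), z up. 40 g
- lid_narrow2: grey lid that, if present, rests on the cup narrow2 at the start: disc 57 mm across, 4 mm thick, with an upright round knob 18 mm across in the middle (4 to 32 mm above the origin) and a 39 mm plug reaching 5 mm down into the mouth. Origin on the axis at the disc's underside (level with the cup's rim), z up. 40 g
- pan: shallow open steel pan, loose, 0.8 kg, 200 mm (its x) by 170 mm (its y), 25 mm high, walls and floor 4 mm; origin at the centre of its underside. Four lids fit in it, two by two, centred 47 mm off along x and 40 mm off along y; a lid lying on its floor has its origin 9 mm above the table
- plates: bystander: pile of paper plates, 170 mm across, 41 mm high; origin at the centre of its underside
- jar: bystander: amber glass jar with a red cap, 72 mm across, 95 mm high; origin at the centre of its underside
- tub: bystander: low white tub with a yellow cap, 80 mm across, 65 mm high; origin at the centre of its underside

How it is judged:
On the way, in this order (a step that is already met when the one before it is completed fails the run):
1. every lid lies in the pan (x of lid_wide1 in the frame of pan between -0.085 and 0.085 m and y of lid_wide1 in the frame of pan between -0.075 and 0.075 m and height (world z) of lid_wide1 between 0.003 and 0.016 m and angle between each of lid_wide1, lid_wide2, lid_narrow1, lid_narrow2's own z axis and vertical below 0.2 rad and x of lid_wide2 in the frame of pan between -0.085 and 0.085 m and y of lid_wide2 in the frame of pan between -0.075 and 0.075 m and height (world z) of lid_wide2 between 0.003 and 0.016 m and x of lid_narrow1 in the frame of pan between -0.085 and 0.085 m and y of lid_narrow1 in the frame of pan between -0.075 and 0.075 m and height (world z) of lid_narrow1 between 0.003 and 0.016 m and x of lid_narrow2 in the frame of pan between -0.085 and 0.085 m and y of lid_narrow2 in the frame of pan between -0.075 and 0.075 m and height (world z) of lid_narrow2 between 0.003 and 0.016 m), for 0.2 s.
2. all loose cups are nested in the cup of their size on the tray (horizontal distance between each of wide1, wide2, wide3 and wide_base below 0.012 m and z of wide1 in the frame of wide_base between 0.026 and 0.11 m and angle between each of wide1, wide2, wide3, narrow1, narrow2, narrow3's own z axis and vertical below 0.12 rad and linear speed of each of wide1, wide2, wide3, narrow1, narrow2, narrow3 below 0.02 m/s and z of wide2 in the frame of wide_base between 0.026 and 0.11 m and z of wide3 in the frame of wide_base between 0.026 and 0.11 m and horizontal distance between each of narrow1, narrow2, narrow3 and narrow_base below 0.012 m and z of narrow1 in the frame of narrow_base between 0.026 and 0.11 m and z of narrow2 in the frame of narrow_base between 0.026 and 0.11 m and z of narrow3 in the frame of narrow_base between 0.026 and 0.11 m and x of wide_base in the frame of tray between -0.065 and 0.065 m and y of wide_base in the frame of tray between -0.12 and 0.12 m and height (world z) of wide_base between 0.008 and 0.018 m and angle between each of wide_base, narrow_base's own z axis and vertical below 0.1 rad and x of narrow_base in the frame of tray between -0.065 and 0.065 m and y of narrow_base in the frame of tray between -0.12 and 0.12 m and height (world z) of narrow_base between 0.008 and 0.018 m), for 0.2 s.
At the end, for the whole second after the job is handed in: Every lid lies flat on the pan's floor, knob up (tilt under 0.2 rad). Every loose cup is nested in the tray cup of its size (axis within 12 mm, 26 to 110 mm above it, tilt under 0.12 rad, at rest). Both tray cups stand upright on the tray (all of step 1 and all of step 2); the robot touches nothing.
It fails at once if the plates are pushed more than 30 mm (distance of plates from where it was at the start of the episode above 0.03 m).
It fails at once if the jar is pushed more than 30 mm (distance of jar from where it was at the start of the episode above 0.03 m).
It fails at once if the tub is pushed more than 30 mm (distance of tub from where it was at the start of the episode above 0.03 m).
Of lid_wide1, lid_wide2, lid_narrow1, lid_narrow2 only 2 to 3 are there at a start; the rules pass over those that are not, and their reading is None.
Of wide3, narrow3 only 1 to 2 are there at a start; the rules pass over those that are not, and their reading is None.
At some moment in a run one of pan may be knocked a few centimetres aside while the robot is not near it.
It also fails if it takes over 210 s, if anything falls off the work surface, if the arm or the gripper's body presses on something with over 40 N, if the wrist force passes 120 N, or if a joint passes its speed limit or range.

## Working session

There is one attempt and no reset: what is moved stays moved. The work goes in short steps, Python scripts to look and compute and a shell command to move; the robot and the scene stay as the last step left them, time stands still between calls to the robot, and variables do not carry over. Pictures are saved under pics/ and viewed, at most 14 in all, crops included, and the job is handed in when it is done.

```bash
ls; mkdir -p pics; python3 - <<'E'
from bench import ctrl
import cv2,numpy as np
o=ctrl.get_obs(); print(o)
for n in("top","scene"):
    c=ctrl.camera(n); cv2.imwrite(f"pics/{n}0.png",c["color"][:,:,::-1]); np.savez(f"pics/{n}0.npz",**c)
    print(n,c["K"].tolist(),c["pose"].round(3).tolist())
E
```

```text
pics
{'time_s': 0.0, 'q': array([-1.45333368e+00,  1.81574580e-01,  1.60800582e+00, -2.54282919e-05,
        1.35375607e+00, -2.06280661e-01]), 'dq': array([ 0.00044777,  0.00188158,  0.00053537,  0.0002353 , -0.00036413,
       -0.00058164]), 'joint_efforts': array([-1.18265685e-03, -4.44876838e+01, -3.51332545e+01, -5.61769502e-04,
        9.19668353e-03, -1.40336894e-05]), 'eef_pos': array([ 0.18287402, -0.54458671,  0.23836632]), 'eef_rot': array([-8.71595773e-04,  9.86926548e-01,  1.61168324e-01,  2.63064505e-05]), 'wrist_force': array([0.42066517, 0.44277064, 0.32148685]), 'torque': array([ 0.01148082, -0.01305767,  0.04602207]), 'grasp_force': 0.0, 'opening': 0.998338167887853}
top [[358.1216670439883, 0.0, 256.8504763857902], [0.0, 358.1216670439883, 196.45131322655746], [0.0, 0.0, 1.0]] [[0.006, -0.981, 0.194, 0.382], [-1.0, -0.004, 0.01, -0.008], [-0.009, -0.194, -0.981, 1.099], [0.0, 0.0, 0.0, 1.0]]
scene [[365.7230827409928, 0.0, 252.66570084385265], [0.0, 365.7230827409928, 189.6249921961032], [0.0, 0.0, 1.0]] [[0.746, 0.419, -0.518, 1.148], [0.666, -0.446, 0.599, -0.628], [0.02, -0.791, -0.611, 0.742], [0.0, 0.0, 0.0, 1.0]]
```

View pics/top0.png

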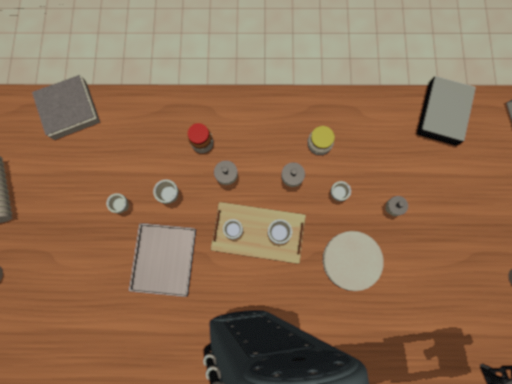

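View pics/scene0.png

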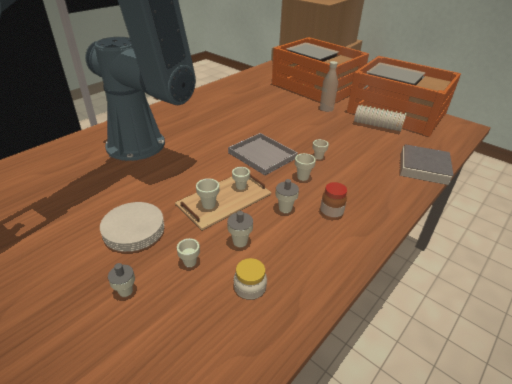

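The scene shows lidded cups at top px (226,173) and (293,175), both wide, and (397,206), narrow. The open loose cups are at (166,191) wide, (117,203) narrow and (341,191) narrow. The tray cups are at (233,229) narrow and (280,231) wide, the pan at (163,260), and the plates, jar and tub at (353,260), (199,134) and (322,139).

```bash
cat > vis.py <<'E'
import numpy as np,cv2
from bench import ctrl
def cloud(c):
    v,u=np.mgrid[:384,:512]; K=c["K"]; z=c["range_z"]
    p=np.stack([(u-K[0,2])/K[0,0]*z,(v-K[1,2])/K[1,1]*z,z],-1)
    return p@c["pose"][:3,:3].T+c["pose"][:3,3]
def plane(c,uv,h):
    uv=np.asarray(uv,float).reshape(-1,2); K=c["K"]
    d=np.c_[(uv-K[:2,2])/[K[0,0],K[1,1]],np.ones(len(uv))]@c["pose"][:3,:3].T
    o=c["pose"][:3,3]; return (o+d*((h-o[2])/d[:,2])[:,None])[:,:2]
def ring(c,xy,h,tol=.005,r=.05):
    """centre and radius of the round thing with top at height h near xy"""
    P=cloud(c); m=(np.abs(P[...,2]-h)<tol)&(np.linalg.norm(P[...,:2]-xy,axis=-1)<r)&(c["range_z"]>0)
    v,u=np.nonzero(m)
    if len(u)<4: return None
    q=plane(c,np.c_[u,v],h)
    (x,y),R=cv2.minEnclosingCircle(q.astype(np.float32)); return round(x,4),round(y,4),round(R,4),len(u),np.round(np.median(P[m][:,2]),4)
def pan(c):
    P=cloud(c); 
    k=c["color"].astype(int); sat=k.max(-1)-k.min(-1)
    return P,sat
E
python3 - <<'E'
from vis import *
T={n:dict(np.load(f"pics/{n}0.npz")) for n in("top","scene")}
P=cloud(T["top"])
ob=dict(lw_a=((226,173),.082),lw_b=((293,175),.082),ln=((397,206),.066),n_a=((117,203),.062),w_c=((166,191),.078),n_b=((341,191),.062),nb=((233,229),.074),wb=((280,231),.09),plates=((353,260),.041),jar=((199,134),.095),tub=((322,139),.065))
for k,(uv,h) in ob.items():
    xy=plane(T["top"],uv,h)[0]
    print(k,[ring(T[n],xy,h,r=.1 if k=='plates' else .05) for n in T])
    if k[0]=='l': print('   knob',[ring(T[n],xy,h+.028,r=.04) for n in T])
for n in T:
    P=cloud(T[n]); c=np.array([.43,.27]) if 0 else plane(T["top"],(163,260),.02)[0]
    m=(P[...,2]>.017)&(P[...,2]<.032)&(np.linalg.norm(P[...,:2]-c,axis=-1)<.14)
    v,u=np.nonzero(m);q=plane(T[n],np.c_[u,v],.025)
    b=cv2.minAreaRect((q*1000).astype(np.float32)); print('pan',b,len(u))
    v,u=np.nonzero((np.abs(P[...,2]-.012)<.004)&(np.linalg.norm(P[...,:2]-plane(T["top"],(258,233),.012)[0],axis=-1)<.16));q=plane(T[n],np.c_[u,v],.012)
    print('tray',cv2.minAreaRect((q*1000).astype(np.float32)),len(u))
E
```

```text
lw_a [(0.6566, 0.0969, 0.0349, 364, np.float64(0.0818)), (0.6607, 0.0906, 0.0383, 248, np.float64(0.0831))]
   knob [(0.6575, 0.0967, 0.009, 30, np.float64(0.1097)), (0.6605, 0.0924, 0.0107, 25, np.float64(0.1104))]
lw_b [(0.6517, -0.1024, 0.0349, 374, np.float64(0.0816)), (0.6562, -0.1072, 0.037, 330, np.float64(0.0832))]
   knob [(0.652, -0.1017, 0.0091, 30, np.float64(0.1092)), (0.6568, -0.1075, 0.0112, 35, np.float64(0.1103))]
ln [(0.5619, -0.4076, 0.0291, 246, np.float64(0.0653)), (0.5664, -0.4129, 0.0311, 328, np.float64(0.0669))]
   knob [(0.5625, -0.4079, 0.0093, 34, np.float64(0.0929)), (0.5661, -0.4142, 0.011, 51, np.float64(0.0949))]
n_a [(0.5664, 0.4191, 0.029, 115, np.float64(0.0618)), (0.5654, 0.4111, 0.0349, 74, np.float64(0.062))]
w_c [(0.5993, 0.2712, 0.0351, 137, np.float64(0.0778)), (0.6021, 0.2647, 0.0406, 106, np.float64(0.0779))]
n_b [(0.6062, -0.2441, 0.0288, 106, np.float64(0.0608)), (0.6098, -0.2495, 0.0311, 157, np.float64(0.0624))]
nb [(0.4905, 0.0734, 0.0285, 115, np.float64(0.0733)), (0.4937, 0.0679, 0.0323, 103, np.float64(0.0742))]
wb [(0.4827, -0.0616,
[... 158 characters left out ...]
0.2829, 0.0891, 2057, np.float64(0.0425))]
jar [(0.7721, 0.1805, 0.0319, 338, np.float64(0.0951)), (0.7745, 0.1744, 0.0347, 246, np.float64(0.0961))]
tub [(0.7728, -0.1947, 0.035, 391, np.float64(0.0642)), (0.7761, -0.1996, 0.0365, 561, np.float64(0.0659))]
pan ((404.4278869628906, 282.31378173828125), (171.85968017578125, 199.72882080078125), 85.02418518066406) 439
tray ((513.0525512695312, -4.1027069091796875), (269.1717834472656, 202.16102600097656), 81.7009506225586) 3230
pan ((408.27081298828125, 275.1045837402344), (181.97479248046875, 212.30062866210938), 84.88561248779297) 385
tray ((489.5025329589844, -4.995208740234375), (272.270751953125, 155.7863006591797), 81.2506332397461) 1924
```

```bash
cat > go.py <<'E'
import sys,numpy as np
from bench import ctrl
from scipy.spatial.transform import Rotation as R
o=ctrl.get_obs(); q=o["eef_rot"]; r=R.from_quat([q[1],q[2],q[3],q[0]]).as_matrix(); p=o["eef_pos"]
yaw=np.arctan2(r[1,0],r[0,0]); print("t %.1f tcp"%o["time_s"],p.round(4),"yaw %.3f"%yaw,"open %.1fmm"%(o["opening"]*85.4),"grip %.0f"%o["grasp_force"],"F",o["wrist_force"].round(1),"q6 %.2f"%o["q"][5])
a=list(map(float,sys.argv[1:]))
for i in range(0,len(a)-3,4):
    d=(np.array(a[i:i+3])-p)@r/.2; t=-(a[i+3]-yaw)/1.5
    print("->",d.round(3),"twist %.3f"%t)
    p=np.array(a[i:i+3]); yaw=a[i+3]; c,s=np.cos(yaw),np.sin(yaw); r=np.array([[c,s,0],[s,-c,0],[0,0,-1]])
E
python3 -m handwheel '[[[0.3,0,0,0.12],[0.6,0,0,0.216],[0.9,0,0,0.216],[1,0,0,0.216],[1,0,0,0.216]]]' 60
python3 go.py .563 -.41 .15 0
```

```text
time_s: 0.72
eef_pos: [0.3733, -0.4808, 0.2388]
eef_rot: [-0.0, 1.0, 0.001, -0.0]
wrist_force: [-0.2, -0.3, 0.2]
opening: 0.703
grasp_force: 0.0
t 0.7 tcp [ 0.3733 -0.4808  0.2388] yaw 0.002 open 60.1mm grip 0 F [-0.2 -0.3  0.2] q6 0.46
-> [ 0.949 -0.351  0.443] twist 0.002
```

```bash

python3 -m handwheel '[[[0.3,-0.12,0,0],[0.6,-0.24,0.2,0],[0.9,-0.35,0.4,0],[0.949,-0.353,0.44,0],[0.949,-0.353,0.44,0]]]' 40
python3 -m handwheel '[[[0,0,0.2,0],[0,0,0.35,0],[0,0,0.35,0],[0,0,0.35,0]]]'
python3 go.py
python3 -m handwheel '[[[0,0,0,0],[0,0,0,0],[0,0,0,0],[0,0,0,0],[0,0,0,0],[0,0,0,0]]]' 5
python3 go.py .563 -.41 .08 0
python3 -m handwheel '[[[0,0,-0.2,0],[0,0,-0.4,0],[0,0,-0.7,0],[0,0,-0.85,0],[0,0,-0.85,0],[0,0,-0.85,0]]]'
python3 go.py
python3 - <<'E'
from vis import *
o=ctrl.get_obs(); p=o["eef_pos"]; h=p[2]-.018+.004
for n in("top","scene"):
    c=ctrl.camera(n); cv2.imwrite(f"pics/{n}1.png",c["color"][:,:,::-1]); np.savez(f"pics/{n}1.npz",**c)
    print(p.round(4),[ring(c,p[:2],hh,tol=.004,r=.045) for hh in(h-.004,h,h+.004)], ring(c,[.563,-.41],.062))
E
```

```text
time_s: 1.35
eef_pos: [0.5614, -0.4099, 0.1478]
eef_rot: [-0.002, 1.0, 0.0, -0.002]
wrist_force: [-0.4, 0.4, 0.2]
opening: 0.47
grasp_force: 0.0
time_s: 1.85
eef_pos: [0.562, -0.4129, 0.0834]
eef_rot: [0.001, 1.0, -0.001, 0.001]
wrist_force: [0.1, 0.1, 0.6]
opening: 0.468
grasp_force: 0.0
t 1.9 tcp [ 0.562  -0.4129  0.0834] yaw -0.002 open 39.9mm grip 0 F [0.1 0.1 0.6] q6 0.77
time_s: 2.6
eef_pos: [0.5633, -0.4121, 0.0839]
eef_rot: [0.002, 1.0, 0.0, 0.001]
wrist_force: [-1.1, -0.7, 6.2]
opening: 0.182
grasp_force: 58.7
t 2.6 tcp [ 0.5633 -0.4121  0.0839] yaw 0.000 open 15.5mm grip 59 F [-1.1 -0.7  6.2] q6 0.77
-> [-0.002 -0.011  0.019] twist 0.000
time_s: 3.35
eef_pos: [0.5619, -0.4104, 0.25]
eef_rot: [-0.001, 1.0, -0.0, -0.001]
wrist_force: [-0.4, 0.8, -1.5]
opening: 0.185
grasp_force: 58.5
t 3.4 tcp [ 0.5619 -0.4104  0.25  ] yaw -0.000 open 15.8mm grip 59 F [-0.4  0.8 -1.5] q6 0.77
[ 0.5619 -0.4104  0.25  ] [(0.5649, -0.3853, 0.0167, 49, np.float64(0.2313)), (0.5628, -0.3822, 0.0152, 17, np.float64(0.2326)), None] (0.5624, -0.4073, 0.0286, 111, np.float64(0.0609))
[ 0.5619 -0.4104  0.25  ] [(0.5655, -0.4109, 0.0294, 310, np.float64(0.2321)), (0.567, -0.4131, 0.0277, 174, np.float64(0.2328)), (0.5662, -0.4155, 0.0118, 30, np.float64(0.239))] (0.5654, -0.4141, 0.0302, 203, np.float64(0.0621))
```

```bash
cat >> vis.py <<'E'
def panpose():
    for n in("top","scene"):
        c=ctrl.camera(n); P=cloud(c)
        m=(P[...,2]>.017)&(P[...,2]<.032)&(np.linalg.norm(P[...,:2]-[.406,.279],axis=-1)<.16)&(c["range_z"]>0)
        v,u=np.nonzero(m); v,u=v.astype(int),u.astype(int); q=plane(c,np.c_[u,v],.025)
        b=cv2.minAreaRect((q*1000).astype(np.float32)); print('pan',n,np.round(b[0],1),np.round(b[1],1),round(b[2],1),len(u))
    return
E
python3 -m handwheel '[[[-0.08,-0.25,0,0],[-0.16,-0.5,0,0],[-0.25,-0.8,0,0],[-0.25,-0.8,0,0]]]'
python3 -m handwheel '[[[-0.08,-0.25,0,0],[-0.16,-0.5,0,0],[-0.25,-0.8,0,0],[-0.25,-0.8,0,0]]]'
python3 -m handwheel '[[[-0.08,-0.25,0,0],[-0.16,-0.5,0,0],[-0.25,-0.8,0,0],[-0.25,-0.8,0,0],[-0.25,-0.8,0,0]]]'
python3 go.py .356 .243 .25 0 .356 .243 .028 0
python3 -c "
from vis import *
panpose()"
```

```text
time_s: 3.95
eef_pos: [0.5105, -0.2463, 0.2491]
eef_rot: [-0.002, 1.0, 0.002, -0.002]
wrist_force: [0.0, 0.3, -0.2]
opening: 0.184
grasp_force: 58.7
time_s: 4.45
eef_pos: [0.4614, -0.0881, 0.2504]
eef_rot: [-0.001, 1.0, 0.002, -0.001]
wrist_force: [0.3, -0.2, -0.5]
opening: 0.18
grasp_force: 58.8
time_s: 5.08
eef_pos: [0.4132, 0.0684, 0.2511]
eef_rot: [0.0, 1.0, 0.0, -0.0]
wrist_force: [0.7, -1.2, -0.9]
opening: 0.182
grasp_force: 58.9
t 5.1 tcp [0.4132 0.0684 0.2511] yaw 0.000 open 15.6mm grip 59 F [ 0.7 -1.2 -0.9] q6 1.45
-> [-0.286 -0.873  0.005] twist 0.000
-> [0.   0.   1.11] twist -0.000
pan top [404.4 282.7] [171.1 199.7] 85.0 268
pan scene [407.  275.1] [182.4 209.8] 84.8 383
```

```bash

python3 -m handwheel '[[[-0.1,-0.3,0,0],[-0.2,-0.6,0,0],[-0.286,-0.873,0,0],[-0.286,-0.873,0.2,0],[-0.286,-0.873,0.5,0],[-0.286,-0.873,0.8,0],[-0.286,-0.873,0.8,0]]]'
python3 go.py .356 .243 .033 0
```

```text
time_s: 6.05
eef_pos: [0.3521, 0.2412, 0.0871]
eef_rot: [0.002, 1.0, -0.001, -0.005]
wrist_force: [-0.8, -0.0, -1.0]
opening: 0.183
grasp_force: 58.9
t 6.0 tcp [0.3521 0.2412 0.0871] yaw -0.003 open 15.7mm grip 59 F [-0.8 -0.  -1. ] q6 1.89
-> [ 0.022 -0.01   0.27 ] twist -0.002
```

```bash

python3 -m handwheel '[[[0,0,0.15,0],[0,0,0.28,0],[0,0,0.28,0],[0,0,0.28,0]]]'
python3 go.py
python3 -m handwheel '[[[0,0,0,0],[0,0,0,0],[0,0,0,0],[0,0,0,0]]]' 40
python3 -m handwheel '[[[0,0,-0.2,0],[0,0,-0.5,0],[0,0,-0.8,0],[0,0,-0.8,0]]]'
python3 go.py .659 .0945 .2 0 .659 .0945 .1 0
```

```text
time_s: 6.55
eef_pos: [0.3576, 0.244, 0.0376]
eef_rot: [-0.001, 1.0, -0.001, 0.002]
wrist_force: [1.0, -1.3, 0.5]
opening: 0.184
grasp_force: 58.9
t 6.5 tcp [0.3576 0.244  0.0376] yaw -0.001 open 15.7mm grip 59 F [ 1.  -1.3  0.5] q6 1.90
time_s: 7.05
eef_pos: [0.3553, 0.2438, 0.0354]
eef_rot: [-0.0, 1.0, -0.0, 0.0]
wrist_force: [0.1, -0.9, -0.3]
opening: 0.47
grasp_force: 0.0
time_s: 7.55
eef_pos: [0.3585, 0.2449, 0.2004]
eef_rot: [-0.002, 1.0, 0.0, 0.005]
wrist_force: [0.1, -0.5, -1.4]
opening: 0.468
grasp_force: 0.0
t 7.5 tcp [0.3585 0.2449 0.2004] yaw 0.000 open 39.9mm grip 0 F [ 0.1 -0.5 -1.4] q6 1.90
-> [1.502 0.753 0.014] twist 0.000
-> [0.  0.  0.5] twist -0.000
```

```bash

python3 -m handwheel '[[[0.25,0.12,0,0],[0.5,0.25,0,0],[0.75,0.375,0,0],[0.75,0.375,0,0]]]'
python3 -m handwheel '[[[0.25,0.12,0,0],[0.5,0.25,0,0],[0.75,0.375,0,0],[0.75,0.375,0,0],[0.75,0.375,0,0],[0.75,0.375,0.2,0],[0.75,0.375,0.2,0]]]'
python3 go.py .659 .0945 .098 0
```

```text
time_s: 8.05
eef_pos: [0.5073, 0.1665, 0.1935]
eef_rot: [0.0, 1.0, -0.002, -0.001]
wrist_force: [-0.3, 0.6, -0.7]
opening: 0.47
grasp_force: 0.0
time_s: 8.93
eef_pos: [0.6512, 0.0951, 0.1518]
eef_rot: [-0.0, 1.0, 0.001, -0.004]
wrist_force: [-0.6, 0.0, -0.5]
opening: 0.467
grasp_force: 0.0
t 8.9 tcp [0.6512 0.0951 0.1518] yaw 0.001 open 39.9mm grip 0 F [-0.6  0.  -0.5] q6 1.53
-> [0.041 0.003 0.269] twist 0.001
```

```bash

python3 -m handwheel '[[[0.03,0.003,0.1,0],[0.03,0.003,0.25,0],[0.03,0.003,0.25,0],[0.03,0.003,0.25,0]]]'
python3 go.py .659 .0945 .098 0
python3 -m handwheel '[[[0,0,0,0],[0,0,0,0]]]'
python3 go.py .659 .0945 .098 0
```

```text
time_s: 9.43
eef_pos: [0.662, 0.0932, 0.1065]
eef_rot: [0.0, 1.0, -0.0, 0.001]
wrist_force: [0.3, -0.5, 0.2]
opening: 0.467
grasp_force: 0.0
t 9.4 tcp [0.662  0.0932 0.1065] yaw -0.000 open 39.9mm grip 0 F [ 0.3 -0.5  0.2] q6 1.53
-> [-0.015 -0.007  0.042] twist -0.000
time_s: 9.68
eef_pos: [0.662, 0.0931, 0.1066]
eef_rot: [0.0, 1.0, -0.0, 0.001]
wrist_force: [0.2, 0.3, 0.3]
opening: 0.469
grasp_force: 0.0
t 9.7 tcp [0.662  0.0931 0.1066] yaw -0.000 open 40.0mm grip 0 F [0.2 0.3 0.3] q6 1.53
-> [-0.015 -0.007  0.043] twist -0.000
```

```bash

python3 -m handwheel '[[[-0.015,-0.005,0.04,0],[-0.015,-0.005,0.04,0],[-0.015,-0.005,0.04,0]]]'
python3 -m handwheel '[[[0,0,0,0],[0,0,0,0],[0,0,0,0],[0,0,0,0],[0,0,0,0],[0,0,0,0]]]' 5
python3 go.py
python3 -m handwheel '[[[0,0,-0.2,0],[0,0,-0.4,0],[0,0,-0.7,0],[0,0,-0.7,0],[0,0,-0.7,0]]]'
python3 -m handwheel '[[[-0.15,-0.18,0,0],[-0.3,-0.36,0,0],[-0.45,-0.54,0,0],[-0.5,-0.55,0,0],[-0.5,-0.55,0,0],[-0.5,-0.55,0,0],[-0.5,-0.55,0,0]]]'
python3 go.py .4566 .3147 .24 0
python3 -c "
from vis import *
panpose()"
```

```text
time_s: 10.05
eef_pos: [0.6581, 0.0941, 0.097]
eef_rot: [-0.0, 1.0, -0.0, -0.0]
wrist_force: [-0.2, 0.6, 0.4]
opening: 0.469
grasp_force: 0.0
time_s: 10.8
eef_pos: [0.6586, 0.094, 0.0976]
eef_rot: [0.0, 1.0, -0.0, 0.0]
wrist_force: [-0.2, -0.1, 4.9]
opening: 0.184
grasp_force: 58.9
t 10.8 tcp [0.6586 0.094  0.0976] yaw -0.000 open 15.7mm grip 59 F [-0.2 -0.1  4.9] q6 1.53
time_s: 11.42
eef_pos: [0.6577, 0.0941, 0.2365]
eef_rot: [-0.0, 1.0, -0.0, -0.001]
wrist_force: [0.8, 0.1, -0.8]
opening: 0.184
grasp_force: 58.6
time_s: 12.3
eef_pos: [0.559, 0.2031, 0.237]
eef_rot: [0.0, 1.0, -0.001, -0.0]
wrist_force: [-0.6, -0.2, -0.0]
opening: 0.184
grasp_force: 58.7
t 12.3 tcp [0.559  0.2031 0.237 ] yaw -0.002 open 15.7mm grip 59 F [-0.6 -0.2 -0. ] q6 1.72
-> [-0.513 -0.557 -0.015] twist -0.001
pan top [401.7 251.8] [232.9 199.6] 85.0 226
pan scene [408.4 274.8] [182.6 212.5] 84.9 413
```

```bash

python3 -m handwheel '[[[-0.2,-0.2,0,0],[-0.4,-0.4,0,0],[-0.51,-0.555,0,0],[-0.51,-0.555,0.2,0],[-0.51,-0.555,0.5,0],[-0.51,-0.555,0.8,0],[-0.51,-0.555,0.8,0],[-0.51,-0.555,0.8,0],[-0.51,-0.555,0.8,0]]]'
python3 go.py .4566 .3147 .032 0
```

```text
time_s: 13.52
eef_pos: [0.4588, 0.316, 0.0807]
eef_rot: [-0.001, 1.0, -0.0, 0.003]
wrist_force: [0.6, -0.7, 0.3]
opening: 0.185
grasp_force: 58.7
t 13.5 tcp [0.4588 0.316  0.0807] yaw -0.000 open 15.8mm grip 59 F [ 0.6 -0.7  0.3] q6 1.96
-> [-0.012  0.007  0.243] twist -0.000
```

```bash

python3 -m handwheel '[[[-0.01,0.005,0.12,0],[-0.01,0.005,0.24,0],[-0.01,0.005,0.24,0],[-0.01,0.005,0.24,0]]]'
python3 -m handwheel '[[[0,0,0,0],[0,0,0,0],[0,0,0,0],[0,0,0,0]]]' 40
python3 go.py .6545 -.1045 .2 0
python3 -m handwheel '[[[0,0,-0.2,0],[0,0,-0.5,0],[0,0,-0.8,0],[0,0,-0.8,0]]]'
python3 -m handwheel '[[[0.15,0.3,0,0],[0.3,0.6,0,0],[0.4,0.85,0,0],[0.4,0.85,0,0]]]'
python3 -m handwheel '[[[0.15,0.3,0,0],[0.3,0.6,0,0],[0.4,0.85,0,0],[0.4,0.85,0,0],[0.4,0.85,0,0],[0.4,0.85,0,0],[0.4,0.85,0,0]]]'
python3 go.py .6545 -.1045 .098 0
python3 - <<'E'
from vis import *
panpose()
for n in("top","scene"):
    c=ctrl.camera(n); print([ring(c,k,.041,tol=.006,r=.035) for k in([.456,.314],[.356,.243])],[ring(c,k,.013,tol=.004,r=.045) for k in([.456,.314],[.356,.243])])
E
```

```text
time_s: 14.02
eef_pos: [0.4557, 0.3147, 0.0313]
eef_rot: [-0.001, 1.0, -0.0, 0.001]
wrist_force: [0.0, -0.9, 0.1]
opening: 0.183
grasp_force: 58.9
time_s: 14.52
eef_pos: [0.4543, 0.3141, 0.0294]
eef_rot: [0.0, 1.0, -0.0, 0.0]
wrist_force: [-0.5, -0.1, 0.3]
opening: 0.467
grasp_force: 0.0
t 14.5 tcp [0.4543 0.3141 0.0294] yaw -0.000 open 39.9mm grip 0 F [-0.5 -0.1  0.3] q6 1.96
-> [ 1.001  2.093 -0.853] twist -0.000
time_s: 15.02
eef_pos: [0.4577, 0.3156, 0.1954]
eef_rot: [-0.002, 1.0, -0.0, 0.005]
wrist_force: [-0.5, -0.4, 0.2]
opening: 0.466
grasp_force: 0.0
time_s: 15.52
eef_pos: [0.5353, 0.1401, 0.1882]
eef_rot: [0.0, 1.0, -0.003, -0.001]
wrist_force: [0.5, 1.1, -0.8]
opening: 0.472
grasp_force: 0.0
time_s: 16.4
eef_pos: [0.6139, -0.0243, 0.1893]
eef_rot: [-0.0, 1.0, 0.001, -0.0]
wrist_force: [0.5, -0.2, 0.7]
opening: 0.467
grasp_force: 0.0
t 16.4 tcp [ 0.6139 -0.0243  0.1893] yaw 0.002 open 39.9mm grip 0 F [ 0.5 -0.2  0.7] q6 1.34
-> [0.202 0.401 0.456] twist 0.001
pan top [404.5 282.8] [170.9 199.7] 85.0 380
pan scene [436.4 273.8] [179.5 154.8] 84.9 231
[(0.4544, 0.3152, 0.0089, 30, np.float64(0.0406)), (0.3569, 0.2452, 0.0087, 31, np.float64(0.0407))] [(0.4517, 0.3119, 0.0401, 352, np.float64(0.0131)), (0.3566, 0.2443, 0.0441, 165, np.float64(0.0132))]
[(0.4592, 0.3084, 0.0125, 15, np.float64(0.0418)), None] [(0.4595, 0.3205, 0.0425, 135, np.float64(0.0143)), (0.3756, 0.2479, 0.0144, 5, np.float64(0.0145))]
```

Both lids are flat on the pan floor: the knob tops read about 41 mm. Next is the third lid.

```bash

python3 -m handwheel '[[[0.1,0.2,0,0],[0.2,0.4,0,0],[0.2,0.4,0,0],[0.2,0.4,0.2,0],[0.2,0.4,0.4,0],[0.2,0.4,0.4,0],[0.2,0.4,0.4,0],[0.2,0.4,0.4,0],[0.2,0.4,0.4,0]]]'
python3 go.py .6545 -.1045 .098 0
```

```text
time_s: 17.73
eef_pos: [0.6552, -0.1062, 0.1112]
eef_rot: [0.0, 1.0, -0.0, 0.001]
wrist_force: [0.7, -0.5, 0.6]
opening: 0.471
grasp_force: 0.0
t 17.7 tcp [ 0.6552 -0.1062  0.1112] yaw -0.000 open 40.2mm grip 0 F [ 0.7 -0.5  0.6] q6 1.23
-> [-0.004 -0.008  0.066] twist -0.000
```

```bash

python3 -m handwheel '[[[0,-0.005,0.065,0],[0,-0.005,0.065,0],[0,-0.005,0.065,0]]]'
python3 -m handwheel '[[[0,0,0,0],[0,0,0,0],[0,0,0,0],[0,0,0,0],[0,0,0,0],[0,0,0,0]]]' 5
python3 go.py
python3 -m handwheel '[[[0,0,-0.2,0],[0,0,-0.4,0],[0,0,-0.7,0],[0,0,-0.7,0],[0,0,-0.7,0]]]'
python3 -m handwheel '[[[-0.15,-0.25,0,0],[-0.3,-0.5,0,0],[-0.45,-0.75,0,0],[-0.5,-0.85,0,0],[-0.5,-0.85,0,0],[-0.5,-0.85,0,0],[-0.5,-0.85,0,0]]]'
python3 go.py .4496 .2351 .24 0
python3 -c "
from vis import *
panpose()"
```

```text
time_s: 18.1
eef_pos: [0.654, -0.1048, 0.0958]
eef_rot: [-0.0, 1.0, -0.0, -0.0]
wrist_force: [0.3, -0.2, -1.0]
opening: 0.467
grasp_force: 0.0
time_s: 18.85
eef_pos: [0.6545, -0.1051, 0.0967]
eef_rot: [0.0, 1.0, -0.0, 0.0]
wrist_force: [0.1, -0.1, 2.3]
opening: 0.186
grasp_force: 58.9
t 18.9 tcp [ 0.6545 -0.1051  0.0967] yaw -0.000 open 15.9mm grip 59 F [ 0.1 -0.1  2.3] q6 1.23
time_s: 19.48
eef_pos: [0.6537, -0.1047, 0.2356]
eef_rot: [-0.0, 1.0, -0.0, -0.001]
wrist_force: [0.1, 1.7, -0.7]
opening: 0.189
grasp_force: 58.6
time_s: 20.35
eef_pos: [0.5549, 0.0638, 0.2359]
eef_rot: [0.0, 1.0, -0.001, -0.0]
wrist_force: [-0.3, -0.8, -0.8]
opening: 0.188
grasp_force: 58.7
t 20.4 tcp [0.5549 0.0638 0.2359] yaw -0.002 open 16.1mm grip 59 F [-0.3 -0.8 -0.8] q6 1.47
-> [-0.528 -0.856 -0.021] twist -0.001
pan top [404.4 282.9] [170.8 199.6] 85.0 228
pan scene [408.1 274.8] [182.7 210.8] 84.9 384
```

```bash

python3 -m handwheel '[[[-0.2,-0.3,0,0],[-0.4,-0.6,0,0],[-0.52,-0.85,0,0],[-0.52,-0.85,0.2,0],[-0.52,-0.85,0.5,0],[-0.52,-0.85,0.8,0],[-0.52,-0.85,0.8,0],[-0.52,-0.85,0.8,0],[-0.52,-0.85,0.8,0]]]'
python3 go.py .4496 .2351 .031 0
```

```text
time_s: 21.58
eef_pos: [0.453, 0.2356, 0.0795]
eef_rot: [-0.001, 1.0, -0.0, 0.003]
wrist_force: [0.9, 0.8, -0.0]
opening: 0.184
grasp_force: 58.8
t 21.6 tcp [0.453  0.2356 0.0795] yaw -0.001 open 15.7mm grip 59 F [ 0.9  0.8 -0. ] q6 1.82
-> [-0.018  0.003  0.242] twist -0.000
```

```bash

python3 -m handwheel '[[[-0.015,0,0.12,0],[-0.015,0,0.24,0],[-0.015,0,0.24,0],[-0.015,0,0.24,0]]]'
python3 -m handwheel '[[[0,0,0,0],[0,0,0,0],[0,0,0,0],[0,0,0,0]]]' 40
python3 -m handwheel '[[[0,0,-0.2,0],[0,0,-0.5,0],[0,0,-0.8,0],[0,0,-0.8,0]]]'
python3 -m handwheel '[[[0.3,-0.05,0,0],[0.6,-0.1,0,0],[0.74,-0.16,0,0],[0.74,-0.16,0,0],[0.74,-0.16,0,0],[0.74,-0.16,0,0],[0.74,-0.16,0,0]]]' 85
python3 go.py .601 .268 .050 0
python3 - <<'E'
from vis import *
panpose()
for n in("top","scene"):
    c=ctrl.camera(n); cv2.imwrite(f"pics/{n}2.png",c["color"][:,:,::-1]); print([ring(c,k,.041,tol=.006,r=.035) for k in([.456,.314],[.356,.243],[.45,.235])])
    print(ring(c,[.601,.268],.078))
E
```

```text
time_s: 22.08
eef_pos: [0.4488, 0.2354, 0.0302]
eef_rot: [-0.0, 1.0, -0.0, 0.001]
wrist_force: [0.1, 0.1, 0.0]
opening: 0.185
grasp_force: 58.9
time_s: 22.58
eef_pos: [0.4473, 0.2351, 0.0284]
eef_rot: [-0.0, 1.0, -0.0, 0.0]
wrist_force: [0.2, 1.5, 0.5]
opening: 0.467
grasp_force: 0.0
time_s: 23.08
eef_pos: [0.4508, 0.2361, 0.194]
eef_rot: [-0.001, 1.0, -0.0, 0.005]
wrist_force: [1.0, 0.2, -0.4]
opening: 0.471
grasp_force: 0.0
time_s: 23.95
eef_pos: [0.5947, 0.267, 0.1886]
eef_rot: [0.0, 1.0, 0.0, 0.0]
wrist_force: [-0.3, -0.2, 0.2]
opening: 0.994
grasp_force: 0.0
t 23.9 tcp [0.5947 0.267  0.1886] yaw 0.000 open 84.9mm grip 0 F [-0.3 -0.2  0.2] q6 1.81
-> [ 0.031 -0.005  0.693] twist 0.000
pan top [400.8 240.1] [209.2 199.6] 84.9 303
pan scene [407.6 275.7] [181.  210.8] 84.9 458
[(0.4544, 0.3152, 0.0089, 30, np.float64(0.0412)), (0.3569, 0.2452, 0.0087, 31, np.float64(0.0416)), (0.4472, 0.2373, 0.0089, 29, np.float64(0.0406))]
(0.5993, 0.2717, 0.0346, 102, np.float64(0.0776))
[(0.4596, 0.3093, 0.0117, 14, np.float64(0.0427)), (0.3607, 0.2392, 0.0148, 18, np.float64(0.0409)), (0.449, 0.2316, 0.0118, 18, np.float64(0.0419))]
(0.6007, 0.2663, 0.0385, 113, np.float64(0.0777))
```

View pics/scene2.png

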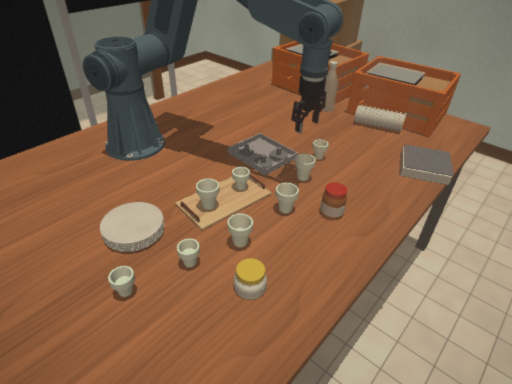

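The image shows all three lids in the pan around px (265,155) and every cup open. Now I'll pick up the first wide cup, at scene px (305,168).

```bash

python3 -m handwheel '[[[0.03,-0.005,0.1,0],[0.03,-0.005,0.3,0],[0.03,-0.005,0.3,0],[0.03,-0.005,0.3,0],[0.03,-0.005,0.3,0],[0.03,-0.005,0.3,0]]]'
python3 go.py .601 .268 .050 0
```

```text
time_s: 24.9
eef_pos: [0.6021, 0.2683, 0.1298]
eef_rot: [-0.0, 1.0, -0.0, 0.001]
wrist_force: [0.3, 0.3, 0.3]
opening: 0.998
grasp_force: 0.0
t 24.9 tcp [0.6021 0.2683 0.1298] yaw -0.000 open 85.2mm grip 0 F [0.3 0.3 0.3] q6 1.81
-> [-0.007  0.002  0.399] twist -0.000
```

```bash

python3 -m handwheel '[[[-0.005,0,0.15,0],[-0.005,0,0.3,0],[-0.005,0,0.4,0],[-0.005,0,0.4,0],[-0.005,0,0.4,0],[-0.005,0,0.4,0]]]'
python3 go.py
python3 -m handwheel '[[[0,0,0,0],[0,0,0,0],[0,0,0,0],[0,0,0,0],[0,0,0,0],[0,0,0,0]]]' 55
python3 go.py
python3 -m handwheel '[[[0,0,-0.1,0],[0,0,-0.3,0],[0,0,-0.6,0],[0,0,-0.9,0],[0,0,-0.9,0],[0,0,-0.9,0],[0,0,-0.9,0]]]'
python3 -m handwheel '[[[-0.1,0.3,0,0],[-0.2,0.6,0,0],[-0.29,0.83,0,0],[-0.29,0.83,0,0]]]'
python3 -m handwheel '[[[-0.1,0.3,0,0],[-0.2,0.6,0,0],[-0.29,0.83,0,0],[-0.29,0.83,0,0],[-0.29,0.83,0,0],[-0.29,0.83,0,0],[-0.29,0.83,0,0]]]'
python3 go.py .4843 -.0632 .096 0
python3 - <<'E'
from vis import *
o=ctrl.get_obs();p=o["eef_pos"]
for n in("top","scene"):
    c=ctrl.camera(n); cv2.imwrite(f"pics/{n}3.png",c["color"][:,:,::-1])
    print([ring(c,p[:2],h,r=.06) for h in(p[2]+.028,p[2]-.05)], ring(c,[.4843,-.0632],.09),ring(c,[.492,.0707],.074))
E
```

```text
time_s: 25.65
eef_pos: [0.6014, 0.2684, 0.0499]
eef_rot: [-0.0, 1.0, -0.0, 0.001]
wrist_force: [-0.8, 1.3, -0.6]
opening: 0.995
grasp_force: 0.0
t 25.6 tcp [0.6014 0.2684 0.0499] yaw -0.000 open 84.9mm grip 0 F [-0.8  1.3 -0.6] q6 1.81
time_s: 26.4
eef_pos: [0.6014, 0.2685, 0.0503]
eef_rot: [-0.0, 1.0, -0.0, 0.001]
wrist_force: [-1.1, 0.7, 6.5]
opening: 0.801
grasp_force: 66.5
t 26.4 tcp [0.6014 0.2685 0.0503] yaw -0.000 open 68.4mm grip 67 F [-1.1  0.7  6.5] q6 1.81
time_s: 27.28
eef_pos: [0.5989, 0.2677, 0.2258]
eef_rot: [0.001, 1.0, -0.0, -0.002]
wrist_force: [0.4, 0.6, -3.4]
opening: 0.795
grasp_force: 68.6
time_s: 27.78
eef_pos: [0.5403, 0.0992, 0.2264]
eef_rot: [0.0, 1.0, -0.002, -0.002]
wrist_force: [-0.1, 0.8, -2.7]
opening: 0.801
grasp_force: 69.3
time_s: 28.65
eef_pos: [0.4845, -0.0628, 0.2281]
eef_rot: [-0.0, 1.0, 0.001, -0.0]
wrist_force: [0.4, 0.1, -2.9]
opening: 0.798
grasp_force: 69.9
t 28.6 tcp [ 0.4845 -0.0628  0.2281] yaw 0.002 open 68.2mm grip 70 F [ 0.4  0.1 -2.9] q6 1.20
-> [-0.001  0.002  0.66 ] twist 0.001
[(0.4611, -0.0544, 0.0246, 44, np.float64(0.2561)), None] (0.4739, -0.0594, 0.0316, 58, np.float64(0.0894)) (0.4906, 0.0734, 0.0285, 91, np.float64(0.0735))
[(0.4892, -0.0657, 0.0522, 167, np.float64(0.2561)), (0.486, -0.063, 0.0186, 9, np.float64(0.1813))] (0.4864, -0.0646, 0.0381, 140, np.float64(0.0903)) (0.494, 0.0675, 0.0327, 103, np.float64(0.0742))
```

View pics/scene3.png

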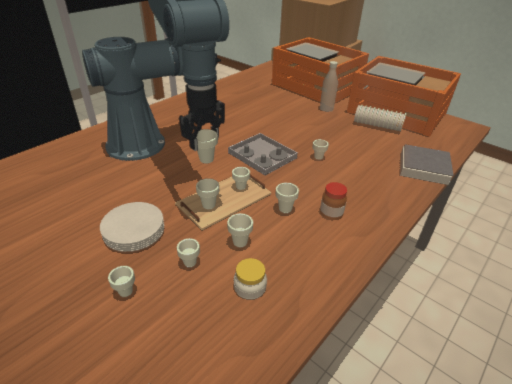

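The image shows the cup held upright at px (207,147), right above the wide tray cup at (207,193). I'll lower it.

```bash

python3 -m handwheel '[[[0,0,0.1,0],[0,0,0.3,0],[0,0,0.4,0],[0,0,0.45,0],[0,0,0.5,0],[0,0,0.55,0],[0,0,0.6,0],[0,0,0.64,0],[0,0,0.64,0],[0,0,0.64,0]]]'
python3 go.py .4843 -.0632 .096 0
```

```text
time_s: 30.0
eef_pos: [0.4845, -0.064, 0.1005]
eef_rot: [0.0, 1.0, -0.0, 0.0]
wrist_force: [0.1, 0.5, -3.2]
opening: 0.799
grasp_force: 69.9
t 30.0 tcp [ 0.4845 -0.064   0.1005] yaw -0.000 open 68.3mm grip 70 F [ 0.1  0.5 -3.2] q6 1.20
-> [-0.001 -0.004  0.023] twist -0.000
```

```bash

python3 -m handwheel '[[[0,0,0.015,0],[0,0,0.015,0],[0,0,0.015,0]]]'
python3 -m handwheel '[[[0,0,0,0],[0,0,0,0],[0,0,0,0],[0,0,0,0]]]' 85
python3 go.py
python3 -m handwheel '[[[0,0,-0.1,0],[0,0,-0.3,0],[0,0,-0.5,0],[0,0,-0.6,0],[0,0,-0.6,0],[0,0,-0.6,0]]]'
python3 -m handwheel '[[[0.3,-0.3,0,0],[0.6,-0.6,0,0],[0.87,-0.79,0,0],[0.87,-0.79,0,0],[0.87,-0.79,0,0],[0.87,-0.79,0.2,0],[0.87,-0.79,0.4,0],[0.87,-0.79,0.4,0],[0.87,-0.79,0.4,0],[0.87,-0.79,0.4,0]]]'
python3 go.py .659 .094 .050 0
python3 - <<'E'
from vis import *
for n in("top","scene"):
    c=ctrl.camera(n)
    print(ring(c,[.4843,-.0632],.09),ring(c,[.4843,-.0632],.124),ring(c,[.659,.094],.078))
E
```

```text
time_s: 30.38
eef_pos: [0.4843, -0.0639, 0.0974]
eef_rot: [0.0, 1.0, -0.0, 0.0]
wrist_force: [-0.6, -0.1, -3.0]
opening: 0.802
grasp_force: 69.9
time_s: 30.88
eef_pos: [0.4844, -0.0639, 0.0974]
eef_rot: [0.0, 1.0, -0.0, 0.0]
wrist_force: [-0.1, 0.4, 0.8]
opening: 0.994
grasp_force: 0.0
t 30.9 tcp [ 0.4844 -0.0639  0.0974] yaw -0.000 open 84.9mm grip 0 F [-0.1  0.4  0.8] q6 1.20
time_s: 31.62
eef_pos: [0.4836, -0.0637, 0.2162]
eef_rot: [-0.0, 1.0, -0.0, -0.001]
wrist_force: [-0.1, 0.1, -0.7]
opening: 0.995
grasp_force: 0.0
time_s: 32.88
eef_pos: [0.6596, 0.0937, 0.1398]
eef_rot: [0.0, 1.0, -0.0, 0.002]
wrist_force: [-0.3, 0.2, 0.1]
opening: 0.997
grasp_force: 0.0
t 32.9 tcp [0.6596 0.0937 0.1398] yaw -0.000 open 85.2mm grip 0 F [-0.3  0.2  0.1] q6 1.53
-> [-0.005 -0.001  0.449] twist -0.000
(0.4789, -0.0629, 0.0306, 46, np.float64(0.0894)) (0.4832, -0.0596, 0.0344, 153, np.float64(0.1235)) (0.6568, 0.0967, 0.034, 17, np.float64(0.0783))
(0.487, -0.068, 0.0361, 128, np.float64(0.0902)) (0.4868, -0.0656, 0.0386, 145, np.float64(0.1242)) (0.6579, 0.0907, 0.0378, 142, np.float64(0.0781))
```

Nested (rim reads 124 mm). Second wide cup.

```bash

python3 -m handwheel '[[[0,0,0.15,0],[0,0,0.3,0],[0,0,0.45,0],[0,0,0.45,0],[0,0,0.45,0],[0,0,0.45,0]]]'
python3 -m handwheel '[[[0,0,0,0],[0,0,0,0],[0,0,0,0],[0,0,0,0],[0,0,0,0],[0,0,0,0]]]' 55
python3 go.py
python3 -m handwheel '[[[0,0,-0.1,0],[0,0,-0.3,0],[0,0,-0.6,0],[0,0,-0.95,0],[0,0,-0.95,0],[0,0,-0.95,0],[0,0,-0.95,0]]]'
python3 -m handwheel '[[[-0.2,0.2,0,0],[-0.4,0.4,0,0],[-0.6,0.6,0,0],[-0.8,0.75,0,0],[-0.87,0.79,0,0],[-0.87,0.79,0,0],[-0.87,0.79,0,0],[-0.87,0.79,0,0],[-0.87,0.79,0,0]]]'
python3 go.py .485 -.0635 .132 0
```

```text
time_s: 33.72
eef_pos: [0.6598, 0.094, 0.0495]
eef_rot: [0.0, 1.0, -0.0, 0.002]
wrist_force: [-0.4, 0.4, -0.2]
opening: 0.995
grasp_force: 0.0
time_s: 34.48
eef_pos: [0.6596, 0.0941, 0.0495]
eef_rot: [0.0, 1.0, -0.0, 0.001]
wrist_force: [-1.1, 0.1, 6.8]
opening: 0.798
grasp_force: 66.9
t 34.5 tcp [0.6596 0.0941 0.0495] yaw -0.000 open 68.1mm grip 67 F [-1.1  0.1  6.8] q6 1.53
time_s: 35.35
eef_pos: [0.6567, 0.0941, 0.2345]
eef_rot: [-0.0, 1.0, -0.0, -0.002]
wrist_force: [-0.1, -0.1, -3.6]
opening: 0.798
grasp_force: 68.7
time_s: 36.48
eef_pos: [0.4847, -0.0634, 0.2371]
eef_rot: [-0.0, 1.0, 0.0, -0.0]
wrist_force: [-0.4, 0.5, -2.9]
opening: 0.797
grasp_force: 69.0
t 36.5 tcp [ 0.4847 -0.0634  0.2371] yaw 0.001 open 68.0mm grip 69 F [-0.4  0.5 -2.9] q6 1.20
-> [0.002 0.001 0.526] twist 0.001
```

```bash

python3 -m handwheel '[[[0,0,0.1,0],[0,0,0.2,0],[0,0,0.28,0],[0,0,0.35,0],[0,0,0.4,0],[0,0,0.45,0],[0,0,0.5,0],[0,0,0.525,0],[0,0,0.525,0],[0,0,0.525,0]]]'
python3 go.py
python3 -m handwheel '[[[0,0,0,0],[0,0,0,0],[0,0,0,0],[0,0,0,0]]]' 85
python3 -m handwheel '[[[0,0,-0.1,0],[0,0,-0.3,0],[0,0,-0.5,0],[0,0,-0.5,0],[0,0,-0.5,0]]]'
python3 -m handwheel '[[[0.3,0.05,0,0],[0.6,0.1,0,0],[0.85,0.207,0,0],[0.85,0.207,0,0],[0.85,0.207,0.2,0],[0.85,0.207,0.4,0],[0.85,0.207,0.5,0],[0.85,0.207,0.5,0],[0.85,0.207,0.5,0],[0.85,0.207,0.5,0]]]'
python3 go.py .655 -.105 .050 0
python3 - <<'E'
from vis import *
for n in("top","scene"):
    c=ctrl.camera(n)
    print(ring(c,[.4843,-.0632],.09),ring(c,[.4843,-.0632],.158),ring(c,[.655,-.105],.078))
E
```

```text
time_s: 37.72
eef_pos: [0.4845, -0.064, 0.1327]
eef_rot: [0.0, 1.0, -0.0, 0.0]
wrist_force: [-0.9, -0.3, -3.2]
opening: 0.797
grasp_force: 69.0
t 37.7 tcp [ 0.4845 -0.064   0.1327] yaw -0.000 open 68.1mm grip 69 F [-0.9 -0.3 -3.2] q6 1.20
time_s: 38.22
eef_pos: [0.4844, -0.064, 0.1325]
eef_rot: [0.0, 1.0, -0.0, 0.0]
wrist_force: [0.3, 0.7, 0.1]
opening: 0.992
grasp_force: 0.0
time_s: 38.85
eef_pos: [0.484, -0.0638, 0.2318]
eef_rot: [-0.0, 1.0, -0.0, -0.0]
wrist_force: [0.1, 0.4, -0.0]
opening: 0.991
grasp_force: 0.0
time_s: 40.1
eef_pos: [0.6554, -0.1057, 0.1345]
eef_rot: [0.001, 1.0, -0.0, 0.002]
wrist_force: [0.2, 0.1, -0.5]
opening: 0.995
grasp_force: 0.0
t 40.1 tcp [ 0.6554 -0.1057  0.1345] yaw -0.000 open 85.0mm grip 0 F [ 0.2  0.1 -0.5] q6 1.23
-> [-0.004 -0.004  0.422] twist -0.000
None None (0.6622, -0.1318, 0.0022, 4, np.float64(0.0768))
(0.4881, -0.0802, 0.0326, 87, np.float64(0.0903)) (0.4877, -0.0643, 0.0384, 155, np.float64(0.158)) (0.6553, -0.107, 0.0374, 181, np.float64(0.078))
```

```bash

python3 -m handwheel '[[[0,0,0.15,0],[0,0,0.3,0],[0,0,0.42,0],[0,0,0.42,0],[0,0,0.42,0],[0,0,0.42,0]]]'
python3 -m handwheel '[[[0,0,0,0],[0,0,0,0],[0,0,0,0],[0,0,0,0],[0,0,0,0],[0,0,0,0]]]' 55
python3 go.py
python3 -m handwheel '[[[0,0,-0.1,0],[0,0,-0.3,0],[0,0,-0.6,0],[0,0,-0.9,0],[0,0,-1,0],[0,0,-1,0],[0,0,-1,0]]]'
python3 -m handwheel '[[[0,0,-0.1,0],[-0.2,-0.05,-0.1,0],[-0.4,-0.1,-0.1,0],[-0.6,-0.15,-0.1,0],[-0.8,-0.2,-0.1,0],[-0.85,-0.21,-0.1,0],[-0.85,-0.21,-0.1,0],[-0.85,-0.21,-0.1,0],[-0.85,-0.21,-0.1,0]]]'
python3 go.py .485 -.0635 .166 0
```

```text
time_s: 40.95
eef_pos: [0.6554, -0.1057, 0.0502]
eef_rot: [0.0, 1.0, -0.0, 0.001]
wrist_force: [0.6, -0.2, 0.3]
opening: 0.997
grasp_force: 0.0
time_s: 41.7
eef_pos: [0.6553, -0.1055, 0.0502]
eef_rot: [0.0, 1.0, -0.0, 0.001]
wrist_force: [-1.7, 1.3, 5.7]
opening: 0.787
grasp_force: 67.3
t 41.7 tcp [ 0.6553 -0.1055  0.0502] yaw -0.000 open 67.2mm grip 67 F [-1.7  1.3  5.7] q6 1.23
time_s: 42.58
eef_pos: [0.6528, -0.1049, 0.2452]
eef_rot: [-0.001, 1.0, -0.0, -0.002]
wrist_force: [-0.3, 0.5, -2.9]
opening: 0.787
grasp_force: 68.2
time_s: 43.7
eef_pos: [0.485, -0.0636, 0.2682]
eef_rot: [-0.0, 1.0, -0.0, -0.0]
wrist_force: [-0.0, 0.3, -3.0]
opening: 0.787
grasp_force: 68.2
t 43.7 tcp [ 0.485  -0.0636  0.2682] yaw -0.000 open 67.2mm grip 68 F [-0.   0.3 -3. ] q6 1.20
-> [ 0.    -0.     0.511] twist -0.000
```

```bash

python3 -m handwheel '[[[0,0,0.1,0],[0,0,0.2,0],[0,0,0.28,0],[0,0,0.35,0],[0,0,0.4,0],[0,0,0.45,0],[0,0,0.5,0],[0,0,0.51,0],[0,0,0.51,0],[0,0,0.51,0]]]'
python3 go.py
python3 -m handwheel '[[[0,0,0,0],[0,0,0,0],[0,0,0,0],[0,0,0,0]]]' 85
python3 -m handwheel '[[[0,0,-0.1,0],[0,0,-0.3,0],[0,0,-0.5,0],[0,0,-0.5,0],[0,0,-0.5,0]]]'
python3 -m handwheel '[[[0.2,0.3,0,0],[0.4,0.6,0,0],[0.615,0.915,0,0],[0.615,0.915,0,0],[0.615,0.915,0.2,0],[0.615,0.915,0.4,0],[0.615,0.915,0.7,0],[0.615,0.915,0.7,0],[0.615,0.915,0.7,0],[0.615,0.915,0.7,0]]]' 78
python3 go.py .608 -.2468 .036 0
python3 - <<'E'
from vis import *
for n in("top","scene"):
    c=ctrl.camera(n)
    print(ring(c,[.4843,-.0632],.192),ring(c,[.608,-.2468],.062),ring(c,[.4925,.0705],.074))
E
```

```text
time_s: 44.95
eef_pos: [0.4846, -0.0635, 0.1668]
eef_rot: [0.0, 1.0, -0.0, 0.0]
wrist_force: [0.3, -0.3, -2.1]
opening: 0.788
grasp_force: 68.1
t 45.0 tcp [ 0.4846 -0.0635  0.1668] yaw -0.000 open 67.3mm grip 68 F [ 0.3 -0.3 -2.1] q6 1.20
time_s: 45.45
eef_pos: [0.4843, -0.0633, 0.1664]
eef_rot: [0.0, 1.0, -0.0, 0.0]
wrist_force: [-0.2, -0.1, 0.5]
opening: 0.995
grasp_force: 0.0
time_s: 46.08
eef_pos: [0.484, -0.0632, 0.2658]
eef_rot: [-0.0, 1.0, -0.0, -0.0]
wrist_force: [0.3, 0.3, -0.2]
opening: 0.997
grasp_force: 0.0
time_s: 47.32
eef_pos: [0.6089, -0.2473, 0.1296]
eef_rot: [0.001, 1.0, -0.0, 0.002]
wrist_force: [0.3, -0.1, 1.0]
opening: 0.908
grasp_force: 0.0
t 47.3 tcp [ 0.6089 -0.2473  0.1296] yaw -0.000 open 77.5mm grip 0 F [ 0.3 -0.1  1. ] q6 1.00
-> [-0.007 -0.004  0.468] twist -0.000
(0.4825, -0.06, 0.0344, 186, np.float64(0.1914)) None (0.4905, 0.0734, 0.0285, 115, np.float64(0.0736))
(0.485, -0.0653, 0.0383, 142, np.float64(0.1921)) (0.6094, -0.2502, 0.0313, 165, np.float64(0.0622)) (0.4943, 0.0672, 0.0331, 103, np.float64(0.0738))
```

```bash

python3 -m handwheel '[[[-0.005,0,0.15,0],[-0.005,0,0.3,0],[-0.005,0,0.465,0],[-0.005,0,0.465,0],[-0.005,0,0.465,0],[-0.005,0,0.465,0]]]'
python3 -m handwheel '[[[0,0,0,0],[0,0,0,0],[0,0,0,0],[0,0,0,0],[0,0,0,0],[0,0,0,0]]]' 45
python3 go.py
python3 -m handwheel '[[[0,0,-0.1,0],[0,0,-0.3,0],[0,0,-0.6,0],[0,0,-0.9,0],[0,0,-1,0],[0,0,-1,0],[0,0,-1,0]]]'
python3 -m handwheel '[[[0.02,-0.25,-0.1,0],[0.02,-0.5,-0.1,0],[0.02,-0.8,-0.1,0],[0.02,-0.8,-0.1,0]]]'
python3 -m handwheel '[[[0,-0.25,0,0],[-0.2,-0.5,0,0],[-0.4,-0.78,0,0],[-0.58,-0.78,0,0],[-0.6,-0.787,0,0],[-0.6,-0.787,0,0],[-0.6,-0.787,0,0],[-0.6,-0.787,0,0]]]'
python3 go.py .492 .0704 .084 0
```

```text
time_s: 48.18
eef_pos: [0.6077, -0.2472, 0.0357]
eef_rot: [0.001, 1.0, -0.0, 0.002]
wrist_force: [-0.2, -0.1, 0.8]
opening: 0.912
grasp_force: 0.0
time_s: 48.92
eef_pos: [0.6071, -0.2468, 0.035]
eef_rot: [0.001, 1.0, -0.0, 0.001]
wrist_force: [-1.5, -0.1, 5.6]
opening: 0.644
grasp_force: 62.8
t 48.9 tcp [ 0.6071 -0.2468  0.035 ] yaw -0.000 open 55.0mm grip 63 F [-1.5 -0.1  5.6] q6 1.00
time_s: 49.8
eef_pos: [0.6049, -0.2456, 0.2304]
eef_rot: [-0.001, 1.0, -0.0, -0.002]
wrist_force: [-0.4, -0.7, -2.3]
opening: 0.648
grasp_force: 64.0
time_s: 50.3
eef_pos: [0.6088, -0.0816, 0.2502]
eef_rot: [-0.002, 1.0, 0.003, -0.003]
wrist_force: [0.4, -1.4, -1.6]
opening: 0.648
grasp_force: 64.5
time_s: 51.3
eef_pos: [0.4909, 0.0704, 0.253]
eef_rot: [0.0, 1.0, -0.001, -0.0]
wrist_force: [0.0, -0.0, -2.1]
opening: 0.649
grasp_force: 64.8
t 51.3 tcp [0.4909 0.0704 0.253 ] yaw -0.001 open 55.4mm grip 65 F [ 0.  -0.  -2.1] q6 1.47
-> [0.006 0.    0.845] twist -0.001
```

```bash

python3 -m handwheel '[[[0,0,0.15,0],[0,0,0.35,0],[0,0,0.5,0],[0,0,0.6,0],[0,0,0.67,0],[0,0,0.74,0],[0,0,0.8,0],[0,0,0.84,0],[0,0,0.84,0],[0,0,0.84,0]]]'
python3 -m handwheel '[[[0,0,0.005,0],[0,0,0.005,0]]]'
python3 go.py .492 .0704 .083 0
python3 -m handwheel '[[[0,0,0,0],[0,0,0,0],[0,0,0,0],[0,0,0,0]]]' 78
python3 -m handwheel '[[[0,0,-0.1,0],[0,0,-0.3,0],[0,0,-0.6,0],[0,0,-0.6,0],[0,0,-0.6,0]]]'
python3 -m handwheel '[[[0,-0.3,0,0],[0.1,-0.6,0,0],[0.185,-0.86,0,0],[0.185,-0.86,0,0]]]'
python3 -m handwheel '[[[0,-0.3,0,0],[0.1,-0.6,0,0],[0.185,-0.865,0,0],[0.185,-0.865,0,0],[0.185,-0.865,0,0],[0.185,-0.865,0.2,0],[0.185,-0.865,0.4,0],[0.185,-0.865,0.4,0],[0.185,-0.865,0.4,0],[0.185,-0.865,0.4,0]]]' 78
python3 go.py .567 .4155 .036 0
python3 - <<'E'
from vis import *
for n in("top","scene"):
    c=ctrl.camera(n)
    print(ring(c,[.492,.0707],.108),ring(c,[.492,.0707],.074),ring(c,[.567,.4155],.062))
E
```

```text
time_s: 52.55
eef_pos: [0.4907, 0.0711, 0.0858]
eef_rot: [0.0, 1.0, -0.0, 0.0]
wrist_force: [0.3, 0.5, -2.0]
opening: 0.648
grasp_force: 64.7
time_s: 52.8
eef_pos: [0.4905, 0.0711, 0.0845]
eef_rot: [0.0, 1.0, -0.0, 0.0]
wrist_force: [0.4, -0.4, -1.3]
opening: 0.649
grasp_force: 64.7
t 52.8 tcp [0.4905 0.0711 0.0845] yaw -0.000 open 55.4mm grip 65 F [ 0.4 -0.4 -1.3] q6 1.47
-> [0.008 0.003 0.008] twist -0.000
time_s: 53.3
eef_pos: [0.4904, 0.0711, 0.0844]
eef_rot: [0.0, 1.0, -0.0, 0.0]
wrist_force: [0.3, -0.7, -0.2]
opening: 0.916
grasp_force: 0.0
time_s: 53.92
eef_pos: [0.4901, 0.0711, 0.2041]
eef_rot: [-0.0, 1.0, -0.0, 0.0]
wrist_force: [-0.1, -0.7, -0.5]
opening: 0.914
grasp_force: 0.0
time_s: 54.42
eef_pos: [0.5263, 0.246, 0.2016]
eef_rot: [0.0, 1.0, 0.002, -0.002]
wrist_force: [0.4, -1.1, -0.1]
opening: 0.915
grasp_force: 0.0
time_s: 55.68
eef_pos: [0.5659, 0.4163, 0.1272]
eef_rot: [-0.001, 1.0, -0.0, 0.002]
wrist_force: [0.2, 0.2, -0.0]
opening: 0.909
grasp_force: 0.0
t 55.7 tcp [0.5659 0.4163 0.1272] yaw -0.001 open 77.6mm grip 0 F [ 0.2  0.2 -0. ] q6 2.04
-> [0.004 0.005 0.456] twist -0.000
(0.4899, 0.0721, 0.0282, 117, np.float64(0.1078)) (0.4857, 0.0719, 0.0247, 45, np.float64(0.0776)) (0.5646, 0.419, 0.0288, 65, np.float64(0.0616))
(0.493, 0.0663, 0.033, 103, np.float64(0.1078)) (0.4949, 0.0646, 0.03, 74, np.float64(0.0744)) (0.5693, 0.4148, 0.0332, 77, np.float64(0.0618))
```

```bash

python3 -m handwheel '[[[0.005,0,0.15,0],[0.005,0,0.3,0],[0.005,0,0.456,0],[0.005,0,0.456,0],[0.005,0,0.456,0],[0.005,0,0.456,0]]]'
python3 -m handwheel '[[[0,0,0,0],[0,0,0,0],[0,0,0,0],[0,0,0,0],[0,0,0,0],[0,0,0,0]]]' 45
python3 go.py
python3 -m handwheel '[[[0,0,-0.1,0],[0,0,-0.3,0],[0,0,-0.6,0],[0,0,-0.9,0],[0,0,-0.9,0],[0,0,-0.9,0]]]'
python3 -m handwheel '[[[0,0.3,0,0],[-0.1,0.6,0,0],[-0.185,0.86,0,0],[-0.185,0.86,0,0]]]'
python3 -m handwheel '[[[0,0.3,0,0],[-0.1,0.6,0,0],[-0.19,0.865,0,0],[-0.19,0.865,0,0],[-0.19,0.865,0,0],[-0.19,0.865,0,0],[-0.19,0.865,0,0]]]'
python3 go.py .4915 .0704 .118 0
```

```text
time_s: 56.52
eef_pos: [0.5667, 0.4168, 0.0355]
eef_rot: [-0.001, 1.0, -0.0, 0.002]
wrist_force: [0.1, -0.7, 0.1]
opening: 0.914
grasp_force: 0.0
time_s: 57.28
eef_pos: [0.5664, 0.4166, 0.0351]
eef_rot: [-0.001, 1.0, -0.0, 0.001]
wrist_force: [-0.9, -1.1, 5.2]
opening: 0.657
grasp_force: 62.8
t 57.3 tcp [0.5664 0.4166 0.0351] yaw -0.000 open 56.1mm grip 63 F [-0.9 -1.1  5.2] q6 2.04
time_s: 58.02
eef_pos: [0.565, 0.4159, 0.2136]
eef_rot: [-0.0, 1.0, -0.0, 0.0]
wrist_force: [0.3, -0.5, -2.3]
opening: 0.657
grasp_force: 64.1
time_s: 58.52
eef_pos: [0.5256, 0.2406, 0.2103]
eef_rot: [0.001, 1.0, -0.002, -0.003]
wrist_force: [0.9, -0.1, -1.3]
opening: 0.655
grasp_force: 64.6
time_s: 59.4
eef_pos: [0.4904, 0.0722, 0.2128]
eef_rot: [-0.0, 1.0, 0.001, -0.0]
wrist_force: [-0.5, -0.5, -1.8]
opening: 0.655
grasp_force: 65.0
t 59.4 tcp [0.4904 0.0722 0.2128] yaw 0.002 open 55.9mm grip 65 F [-0.5 -0.5 -1.8] q6 1.48
-> [0.006 0.009 0.474] twist 0.001
```

```bash

python3 -m handwheel '[[[0.005,0.005,0.1,0],[0.005,0.005,0.2,0],[0.005,0.005,0.3,0],[0.005,0.005,0.36,0],[0.005,0.005,0.42,0],[0.005,0.005,0.47,0],[0.005,0.005,0.475,0],[0.005,0.005,0.475,0]]]'
python3 -m handwheel '[[[0,0,0,0],[0,0,0,0]]]'
python3 go.py .492 .0704 .118 0
python3 -m handwheel '[[[0,0,0,0],[0,0,0,0],[0,0,0,0],[0,0,0,0]]]' 78
python3 -m handwheel '[[[0,0,-0.1,0],[0,0,-0.3,0],[0,0,-0.65,0],[0,0,-0.65,0],[0,0,-0.65,0]]]'
python3 -m handwheel '[[[0.25,0,0,0],[0.5,0.2,0,0],[0.5,0.5,0,0],[0.5,0.8,0,0],[0.5,0.8,0,0]]]'
python3 -m handwheel '[[[0,0.3,0,0],[0,0.6,0,0],[0,0.8,0,0],[0,0.8,0,0]]]'
python3 -m handwheel '[[[0,0.3,0,0],[-0.13,0.6,0,0],[-0.13,0.805,0,0],[-0.13,0.805,0,0],[-0.13,0.805,0.3,0],[-0.13,0.805,0.6,0],[-0.13,0.805,0.6,0],[-0.13,0.805,0.6,0],[-0.13,0.805,0.6,0]]]'
python3 go.py .564 -.4107 .036 0
python3 - <<'E'
from vis import *
for n in("top","scene"):
    c=ctrl.camera(n)
    print(ring(c,[.492,.0707],.142),ring(c,[.485,-.064],.192),ring(c,[.564,-.4107],.062))
E
```

```text
time_s: 60.4
eef_pos: [0.4916, 0.07, 0.1184]
eef_rot: [0.0, 1.0, -0.0, 0.0]
wrist_force: [0.6, 0.8, -1.7]
opening: 0.655
grasp_force: 65.0
time_s: 60.65
eef_pos: [0.4916, 0.07, 0.1185]
eef_rot: [0.0, 1.0, -0.0, 0.0]
wrist_force: [0.4, -0.8, -2.3]
opening: 0.661
grasp_force: 65.0
t 60.6 tcp [0.4916 0.07   0.1185] yaw -0.000 open 56.4mm grip 65 F [ 0.4 -0.8 -2.3] q6 1.47
-> [ 0.002 -0.002  0.003] twist -0.000
time_s: 61.15
eef_pos: [0.4913, 0.0701, 0.1182]
eef_rot: [0.0, 1.0, -0.0, 0.0]
wrist_force: [-0.0, 0.4, -0.1]
opening: 0.91
grasp_force: 0.0
time_s: 61.78
eef_pos: [0.4915, 0.0701, 0.2484]
eef_rot: [0.0, 1.0, -0.0, 0.001]
wrist_force: [-0.2, 0.3, -0.0]
opening: 0.913
grasp_force: 0.0
time_s: 62.4
eef_pos: [0.5899, -0.0938, 0.2449]
eef_rot: [-0.0, 1.0, -0.003, -0.002]
wrist_force: [-0.4, 1.0, -0.9]
opening: 0.914
grasp_force: 0.0
time_s: 62.9
eef_pos: [0.5901, -0.2515, 0.2455]
eef_rot: [-0.001, 1.0, -0.002, -0.002]
wrist_force: [0.0, 0.6, 0.7]
opening: 0.911
grasp_force: 0.0
time_s: 64.03
eef_pos: [0.5671, -0.4119, 0.1321]
eef_rot: [0.002, 1.0, 0.0, 0.002]
wrist_force: [-0.6, -0.0, -1.0]
opening: 0.916
grasp_force: 0.0
t 64.0 tcp [ 0.5671 -0.4119  0.1321] yaw 0.001 open 78.2mm grip 0 F [-0.6 -0.  -1. ] q6 0.77
-> [-0.018 -0.008  0.481] twist 0.000
(0.4924, 0.0729, 0.0284, 125, np.float64(0.1414)) (0.4825, -0.0601, 0.0344, 184, np.float64(0.1914)) (0.5542, -0.3901, 0.0194, 28, np.float64(0.0604))
(0.4962, 0.0677, 0.0331, 108, np.float64(0.1421)) (0.4856, -0.0669, 0.0395, 164, np.float64(0.1923)) (0.5659, -0.4144, 0.0307, 205, np.float64(0.062))
```

```bash

python3 -m handwheel '[[[-0.012,-0.005,0.15,0],[-0.012,-0.005,0.3,0],[-0.012,-0.005,0.48,0],[-0.012,-0.005,0.48,0],[-0.012,-0.005,0.48,0],[-0.012,-0.005,0.48,0]]]'
python3 -m handwheel '[[[0,0,0,0],[0,0,0,0],[0,0,0,0],[0,0,0,0],[0,0,0,0],[0,0,0,0]]]' 45
python3 go.py
python3 -m handwheel '[[[0,0,-0.1,0],[0,0,-0.3,0],[0,0,-0.6,0],[0,0,-0.9,0],[0,0,-1,0],[0,0,-1,0]]]'
python3 -m handwheel '[[[0.05,-0.25,-0.12,0],[0.1,-0.5,-0.12,0],[0.15,-0.8,-0.12,0],[0.15,-0.8,-0.12,0]]]'
python3 -m handwheel '[[[0,-0.25,0,0],[0,-0.5,0,0],[0,-0.8,0,0],[0,-0.8,0,0]]]'
python3 -m handwheel '[[[0,-0.25,0,0],[-0.1,-0.5,0,0],[-0.3,-0.8,0,0],[-0.5,-0.8,0,0],[-0.5,-0.8,0,0],[-0.5,-0.8,0,0],[-0.5,-0.8,0,0],[-0.5,-0.8,0,0]]]'
python3 go.py .493 .0704 .152 0
```

```text
time_s: 64.88
eef_pos: [0.5641, -0.4112, 0.0348]
eef_rot: [0.001, 1.0, -0.0, 0.001]
wrist_force: [0.7, -0.2, 0.5]
opening: 0.916
grasp_force: 0.0
time_s: 65.62
eef_pos: [0.5637, -0.4107, 0.0342]
eef_rot: [0.001, 1.0, -0.0, 0.001]
wrist_force: [-1.6, 0.3, 5.8]
opening: 0.659
grasp_force: 62.5
t 65.6 tcp [ 0.5637 -0.4107  0.0342] yaw -0.000 open 56.3mm grip 63 F [-1.6  0.3  5.8] q6 0.77
time_s: 66.38
eef_pos: [0.5632, -0.4103, 0.2341]
eef_rot: [0.001, 1.0, -0.0, 0.001]
wrist_force: [0.7, 0.6, -2.8]
opening: 0.659
grasp_force: 64.4
time_s: 66.88
eef_pos: [0.5922, -0.2444, 0.2524]
eef_rot: [-0.002, 1.0, 0.003, -0.003]
wrist_force: [-0.5, -0.9, -1.2]
opening: 0.66
grasp_force: 64.9
time_s: 67.38
eef_pos: [0.5915, -0.0861, 0.2532]
eef_rot: [-0.001, 1.0, 0.002, -0.002]
wrist_force: [-0.0, -1.0, -2.4]
opening: 0.653
grasp_force: 65.3
time_s: 68.38
eef_pos: [0.4936, 0.0694, 0.2558]
eef_rot: [0.0, 1.0, -0.001, -0.0]
wrist_force: [0.4, -0.5, -2.3]
opening: 0.657
grasp_force: 65.5
t 68.4 tcp [0.4936 0.0694 0.2558] yaw -0.001 open 56.1mm grip 66 F [ 0.4 -0.5 -2.3] q6 1.47
-> [-0.003 -0.005  0.519] twist -0.001
```

```bash

python3 -m handwheel '[[[0,-0.005,0.1,0],[0,-0.005,0.2,0],[0,-0.005,0.3,0],[0,-0.005,0.36,0],[0,-0.005,0.42,0],[0,-0.005,0.48,0],[0,-0.005,0.52,0],[0,-0.005,0.52,0],[0,-0.005,0.52,0]]]'
python3 -m handwheel '[[[0,0,0,0],[0,0,0,0]]]'
python3 go.py .492 .0704 .151 0
python3 -m handwheel '[[[0,0,0,0],[0,0,0,0],[0,0,0,0],[0,0,0,0]]]' 78
python3 -m handwheel '[[[0,0,-0.1,0],[0,0,-0.3,0],[0,0,-0.6,0],[0,0,-0.7,0],[0,0,-0.7,0]]]'
python3 -m handwheel '[[[0.2,0.3,0,0],[0.4,0.6,0,0],[0.4,1,0,0],[0.4,1,0,0],[0.4,1,0,0]]]'
python3 -m handwheel '[[[0,0.3,0,0],[0,0.6,0,0],[0,0.8,0,0],[0,0.8,0,0],[0,0.8,0,0],[0,0.8,0,0]]]'
python3 - <<'E'
from vis import *
for n in("top","scene"):
    c=ctrl.camera(n); cv2.imwrite(f"pics/{n}4.png",c["color"][:,:,::-1])
    print(ring(c,[.492,.0707],.176),ring(c,[.485,-.064],.192))
    print([ring(c,k,.041,tol=.006,r=.035) for k in([.456,.314],[.356,.243],[.45,.235])],[ring(c,*k) for k in(([.405,-.28],.041,.005,.1),([.773,.178],.095),([.774,-.197],.065))])
panpose()
E
```

```text
time_s: 69.5
eef_pos: [0.4932, 0.0711, 0.1525]
eef_rot: [0.0, 1.0, -0.0, 0.0]
wrist_force: [-0.2, -0.5, -3.3]
opening: 0.659
grasp_force: 65.5
time_s: 69.75
eef_pos: [0.4931, 0.0711, 0.1525]
eef_rot: [0.0, 1.0, -0.0, 0.0]
wrist_force: [0.5, -1.0, -2.0]
opening: 0.657
grasp_force: 65.5
t 69.8 tcp [0.4931 0.0711 0.1525] yaw -0.000 open 56.1mm grip 66 F [ 0.5 -1.  -2. ] q6 1.48
-> [-0.006  0.003  0.007] twist -0.000
time_s: 70.25
eef_pos: [0.493, 0.0711, 0.1522]
eef_rot: [0.0, 1.0, -0.0, 0.0]
wrist_force: [0.8, 0.0, -0.2]
opening: 0.913
grasp_force: 0.0
time_s: 70.88
eef_pos: [0.4939, 0.071, 0.294]
eef_rot: [0.0, 1.0, -0.0, 0.002]
wrist_force: [0.2, -1.0, -1.2]
opening: 0.911
grasp_force: 0.0
time_s: 71.5
eef_pos: [0.572, -0.1312, 0.2893]
eef_rot: [-0.001, 1.0, -0.002, -0.002]
wrist_force: [-0.3, -0.0, -0.4]
opening: 0.912
grasp_force: 0.0
time_s: 72.25
eef_pos: [0.573, -0.287, 0.2918]
eef_rot: [-0.0, 1.0, 0.001, -0.0]
wrist_force: [-0.3, -0.6, 0.1]
opening: 0.911
grasp_force: 0.0
(0.492, 0.072, 0.0284, 141, np.float64(0.1755)) (0.4825, -0.06, 0.0344, 187, np.float64(0.1915))
[(0.4806, 0.3285, 0.0086, 28, np.float64(0.0422)), (0.3822, 0.258, 0.0084, 23, np.float64(0.0408)), (0.4726, 0.2485, 0.0085, 29, np.float64(0.0415))] [None, (0.7722, 0.1792, 0.0322, 339, np.float64(0.0947)), (0.7724, -0.1946, 0.0354, 391, np.float64(0.0644))]
(0.4957, 0.066, 0.0331, 108, np.float64(0.1757)) (0.4854, -0.0664, 0.0392, 160, np.float64(0.1922))
[(0.484, 0.323, 0.0125, 17, np.float64(0.0406)), (0.3854, 0.2528, 0.0145, 10, np.float64(0.0416)), (0.4746, 0.2434, 0.0135, 18, np.float64(0.0411))] [(0.4055, -0.2845, 0.0895, 2054, np.float64(0.0425)), (0.7737, 0.1734, 0.0355, 251, np.float64(0.0962)), (0.7765, -0.1993, 0.0366, 560, np.float64(0.0659))]
pan top [426.5 257.1] [247.7 199.8] 84.9 501
pan scene [433.3 288. ] [181.5 211.9] 84.7 393
```

View pics/scene4.png

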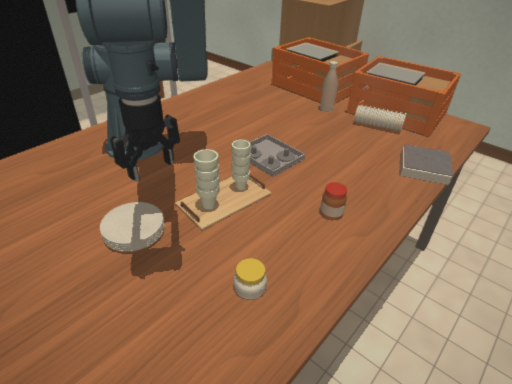

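View pics/top4.png

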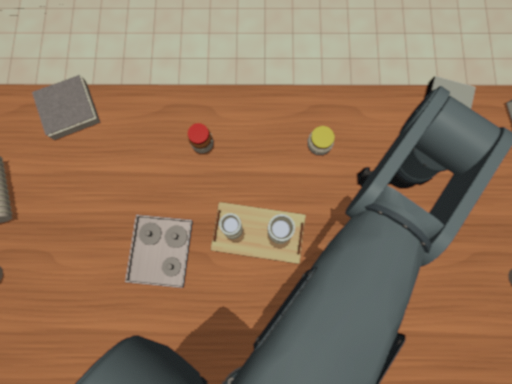

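The images show two straight stacks on the tray: wide at scene px (207,180), narrow at (241,167). The three lids lie flat in the pan at top px (150,232), (176,236) and (171,267). The pan was knocked about 3 cm and the lids moved with it. The bystanders have not moved.

```bash
python3 -c "
from bench import ctrl
print(ctrl.hand_in())"
```

```text
the job is handed in; nothing more can be done
None
```

I handed the job in at about 72 s: the three lids lie flat and knob up in the pan, and all six loose cups are nested upright, three in each tray cup; the hand-in call gave no verdict.

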